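# Gauge the thickest bar end

### The arm

A 6-joint arm with a two-finger parallel gripper is mounted at the origin on the work surface; the furniture and walls round the work are solid. World frame = base frame: x ahead of the robot, y to its left, z up, the work surface at z = 0. Lengths are in m, angles in rad, forces in N, time in s.
With the tool pointing down it reaches from about 0.25 to 0.775 m from the base axis. Payload 4 kg.
Tool frame: the origin (TCP) lies on the centre line of the jaws, within the pads' length; the fingertips stand 8 mm ahead of it and the grasp point (between the pads) lies 11 mm behind it; z points along the fingers, y is the line along which they close (so a half turn about z gives the same grasp; the last joint's range is limited). The gripper opens to 85 mm and grips with 20 to 120 N. Pads are 22 mm wide; open, the fingers measure 114 mm over their backs; the gripper's body (76 mm by 85 mm) begins 54 mm behind the grasp point. The pads swing forward as they close: fully open they stand 13 mm farther back than shut.
Start: joints at [-1.218, 0.087, 1.371, -0, 1.684, -0.103], TCP at [0.242, -0.494, 0.239] pointing down, gripper open.
Joint ranges: [-3.1, 3.1], [-0.76, 2.03], [0.27, 2.55], [-1.08, 4.22], [0.17, 2.65], [-2.57, 2.57]. Speed limits (rad/s): [2.79, 2.79, 3.14, 3.14, 3.14, 3.14].

### API

Orientations are given as a rotation vector (axis times angle).
In Python, from cell import ctrl gives the robot as it stands.
- The arm moves only by the shell command python3 -m inch 'ROWS'. ROWS is text: rows parted by semicolons, each of 7 numbers parted by spaces: the shift along the world's x, y, z in mm, then the turn, a rotation vector about the world's x, y, z in rad, then the opening, from 0 (shut) to 1 (fully open). A call has 1 to 10 rows; each row shifts and turns the commanded pose from where the row before left it; what a row does not reach is not made up. A row lasts 1/12 s, in which the tool goes at most 41.7 mm and 7.16 degrees, less where a joint would pass 70% of its speed; a pose out of reach is approached as far as the arm can. A call is refused whole if a number of a shift passes 41.7 or a number of a turn 0.125, either way. A call with a gripper value outside its range is refused whole. The fingers move at their own pace and stop on an object; the grip force is fixed at half the most. Time passes only in rows, so rows that do not move let the fingers close. It gives the time, the measured TCP pose, the force, the opening and the grip force at its end, in the units of the state.
- ctrl.sense(): the state, without advancing time (a new reading comes with each control period).
- ctrl.camera(name): name is "scene" or "top" or "wrist"; returns (picture, depth): 384x512x3 uint8, blue, green, red; 384x512 float32, m along the optical axis (not along the pixel's ray), 0 where there is no reading.
- ctrl.get_calibration(name): a dict with "camera_matrix" (3x3 intrinsics, pixels), "world_from_camera" (4x4, takes a point from camera to world coordinates). Camera axes: x right, y down, z forward; pixel columns grow to the right and rows downward; lengths in m; the calibration is good to about 2 mm. A picture is of the moment at which its call begins: read the wrist's pose just before it. get_calibration takes no time and is no camera call; for the wrist camera it gives the pose at the moment of the call.
- ctrl.close_job(): hands the job in; it is judged then, once.
The state is a dict: "time_s": time; "joints": joint angles; "qvel": joint speeds; "tau": joint torques, N m; "tool_pos": TCP position; "tcp_rot": TCP orientation; "contact_force": force on the tool from outside, world axes, zero at the start; "wrist_torque": the same for the moment, N m; "finger_gap": finger opening in m; "grip_force": force on a finger pad.
Only numpy, scipy, OpenCV 4.12 (cv2) and the standard library are available. Lean on these libraries where they do the work, as an engineer would, in place of code of your own. Each camera call takes 0.05 s, during which the arm holds its last target. There are 200 camera calls.

### The job

Gauge the thickest of the three round aluminium bar ends: stand it upright on the gauge's base plate at the wide end of the tapered slot and slide it along the slot until it wedges between both bars. Let go of it there, then slide the gauge's marker along its rail until its pointer is level with the middle of the wedged bar end, to record the reading. Leave the other two bar ends standing where they are.

Things in the scene. Friction and masses are not known exactly. Their poses are not given: they have to be found in the camera images.
- thick_bar: the thickest round plain aluminium bar end, a smooth, slippery solid cylinder 34 mm in diameter, 80 mm tall, about 0.2 kg, standing on the bench at the start. Origin: centre of its underside; z along the bar. Pushed in with 10 to 20 N it wedges with its centre at gauge x = +10 to +20 mm and stays. Slackened a little, the fingers let it find the middle of the slot.
- middle_bar: a bystander: round aluminium bar end 28 mm in diameter, 80 mm tall, standing. Origin: centre of its underside. Leave it.
- thin_bar: a bystander: round aluminium bar end 22 mm in diameter, 80 mm tall, standing. Origin: centre of its underside. Leave it.
- gauge: tapered slot gauge, fixed: dark base plate with two bright bars in a V. Origin: at bench height, under the middle of the slot's length and width. x runs along the slot from wide to narrow end, y to the left of that, z up. Plate x = -115 to +90, y = -90 to +55 mm, top at z = 8 mm. Slot x = -75 to +75 mm; clear width falls evenly from 60 mm (x = -75) to 16 mm (x = +75).
- slot_mouth (a point): point on the plate's top (8 mm above the bench), on the slot's centre line in its wide end, at gauge x = -70 mm: a good place to set stock down. The plate before the wide end is free. Axes as the gauge's.
- left_bar: the bright steel bar on the gauge's +y side of the slot, 152 x 16 x 14 mm, standing on the plate: top 22 mm above the bench. Origin: centre of its underside; x along the bar.
- right_bar: the bright steel bar on the gauge's -y side of the slot (between slot and marker rail), 152 x 16 x 14 mm, top 22 mm above the bench. Origin: centre of its underside; x along the bar.
- marker (a joint): position of the sliding marker along its rail, which runs parallel to the slot at gauge y = -72 mm: equal to the gauge x of its pointer, in m, from -0.063 (wide end) to +0.063 (narrow end). It slides with about 1.2 N of friction and stays where it is left.
- marker_tab (a point): centre of the top of the marker's upright steel tab, 68 mm above the bench, at gauge y = -72 mm. The tab is 12 mm thick along the slot, 20 mm across it, 41 mm tall above its carriage (30 x 24 mm, top 27 mm above the bench). Pinch it along the slot direction, or push it. Axes as the gauge's.
- pointer_tip (a point): end of the marker's thin pointer, a blade 4 mm wide reaching from the carriage across the right bar towards the slot, 27 mm above the bench, at gauge y = -30 mm. Same gauge x as the middle of the tab. Axes as the gauge's.
Mind the look-alikes: they are no part of the job. What is shaped like the thick_bar but green or orange is not meant.

How it is judged:
On the way, in this order (a step that is already met when the one before it is completed fails the run):
1. the thickest bar end stands in the slot, pressed against both bars, where it wedges (x of thick_bar in the frame of gauge between 0 and 0.03 m and y of thick_bar in the frame of gauge between -0.008 and 0.008 m and z of thick_bar in the frame of gauge below 0.016 m and angle between thick_bar's own z axis and vertical below 0.17 rad and contact force between thick_bar and left_bar above 1 N and contact force between thick_bar and right_bar above 1 N), for 0.1 s.
2. the marker's pointer is level with the middle of the wedged bar end (x of thick_bar in the frame of gauge between 0 and 0.03 m and y of thick_bar in the frame of gauge between -0.008 and 0.008 m and z of thick_bar in the frame of gauge below 0.016 m and angle between thick_bar's own z axis and vertical below 0.17 rad and x of thick_bar in the frame of pointer_tip between -0.01 and 0.01 m), for 0.2 s.
At the end, for the whole second after the job is handed in: Thickest bar end upright (10 degrees) on the plate, wedged with its centre 0 to 30 mm past the gauge's origin along the slot and within 8 mm of the centre line; pointer within 10 mm of that centre along the slot; both at rest. The other two still stand within 40 mm of their starts (all of step 2 and linear speed of thick_bar below 0.02 m/s and velocity of joint marker between -0.01 and 0.01 m/s); the robot touches nothing.
It fails at once if the middle bar end is displaced by more than 40 mm or knocked over (distance of middle_bar from where it was at the start of the episode above 0.04 m or angle between middle_bar's own z axis and vertical above 0.5 rad).
It fails at once if the thin bar end is displaced by more than 40 mm or knocked over (distance of thin_bar from where it was at the start of the episode above 0.04 m or angle between thin_bar's own z axis and vertical above 0.5 rad).
It also fails if it takes over 64 s, if anything falls off the work surface, if the arm or the gripper's body presses on something with over 40 N, if the wrist force passes 120 N, or if a joint passes its speed limit or range.

## Working session

There is one attempt and no reset: what is moved stays moved. The work goes in short steps, Python scripts to look and compute and a shell command to move; the robot and the scene stay as the last step left them, time stands still between calls to the robot, and variables do not carry over. Pictures are saved under pics/ and viewed, at most 10 in all, crops included, and the job is handed in when it is done.

```bash
mkdir -p pics; python3 - <<'E'
from cell import ctrl
import cv2,numpy as np
for n in ("top","scene"):
    im,d=ctrl.camera(n); cv2.imwrite(f"pics/{n}0.png",im); np.savez(f"pics/{n}0.npz",im=im,d=d)
    c=ctrl.get_calibration(n); print(n,np.round(c["camera_matrix"],1).tolist(),np.round(c["world_from_camera"],3).tolist())
s=ctrl.sense(); print(s)
E
```

```text
top [[416.1, 0.0, 254.0], [0.0, 416.1, 197.9], [0.0, 0.0, 1.0]] [[0.009, -0.984, 0.181, 0.386], [-1.0, -0.008, 0.002, 0.072], [-0.001, -0.181, -0.984, 1.009], [0.0, 0.0, 0.0, 1.0]]
scene [[383.3, 0.0, 255.1], [0.0, 383.3, 191.6], [0.0, 0.0, 1.0]] [[0.997, -0.058, 0.051, 0.493], [-0.077, -0.807, 0.586, -0.437], [0.007, -0.588, -0.809, 0.821], [0.0, 0.0, 0.0, 1.0]]
{'time_s': 0.1, 'joints': array([-1.21805483e+00,  8.79128331e-02,  1.37212923e+00, -1.46823810e-06,
        1.68362868e+00, -1.03066902e-01]), 'qvel': array([ 0.00141238, -0.00238508, -0.00540447, -0.00190814, -0.00126959,
        0.00083667]), 'tau': array([ 2.87826326e-03, -3.53014648e+01, -3.14217746e+01, -1.67763710e-04,
        7.94436608e-03,  2.23260872e-05]), 'tool_pos': array([ 0.24196046, -0.49342147,  0.23822559]), 'tcp_rot': array([-3.05834912e+00, -7.09334101e-01,  4.08449130e-04]), 'contact_force': array([-0.26260621,  0.33526148,  0.93788653]), 'wrist_torque': array([-0.02373367,  0.00079952, -0.01450366]), 'grip_force': 0.0, 'finger_gap': 0.08532819140840908}
```

View pics/top0.png

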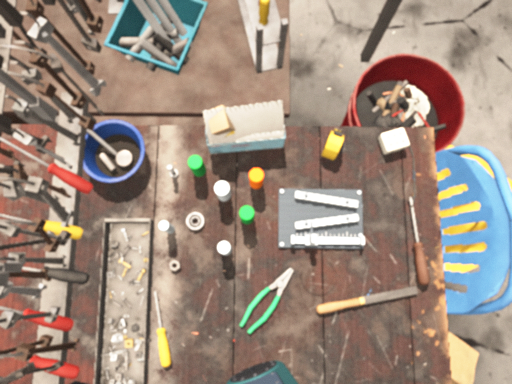

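View pics/scene0.png

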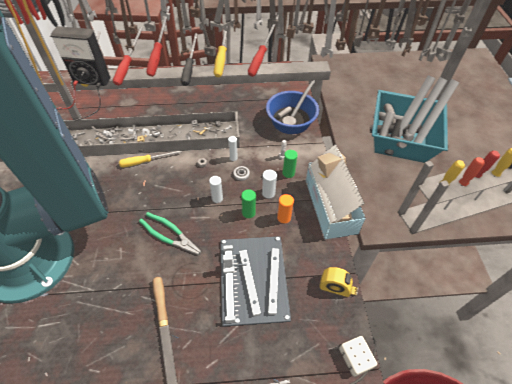

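```bash
cat > h.py <<'E'
from cell import ctrl
import cv2,numpy as np
def world(n,d,c=None):
    c=c or ctrl.get_calibration(n); K=c["camera_matrix"];T=np.array(c["world_from_camera"])
    v,u=np.indices(d.shape); P=np.stack([(u-K[0][2])*d/K[0][0],(v-K[1][2])*d/K[1][1],d],-1)
    return P@T[:3,:3].T+T[:3,3]
def cast(n,u,v,z,c=None):
    c=c or ctrl.get_calibration(n); T=np.array(c["world_from_camera"])
    r=T[:3,:3]@np.linalg.inv(c["camera_matrix"])@np.array([u,v,1.]); return T[:3,3]+r*(z-T[2,3])/r[2]
E
python3 - <<'E'
from h import *
im=None
for n in("top","scene"):
    f=np.load(f"pics/{n}0.npz"); im,d=f["im"],f["d"]; P=world(n,d)
    # bar tops
    m=((abs(P[...,2]-.08)<.008)&(d>0)&(P[...,0]>.1)&(P[...,0]<.8)).astype(np.uint8)
    k,l,s,c=cv2.connectedComponentsWithStats(m)
    for i in range(1,k):
        if 15<s[i,4]<600:
            q=P[l==i]; hsv=cv2.cvtColor(im,cv2.COLOR_BGR2HSV)[l==i]
            (x,y),r=cv2.minEnclosingCircle(q[:,:2].astype(np.float32)*1000)
            print(n,c[i].round(),s[i,4],"ctr",round(x),round(y),"diam",round(2*r),"mean",(q.mean(0)*1000).round(),"hsv",np.median(hsv,0))
f=np.load("pics/top0.npz"); im,d=f["im"],f["d"];P=world("top",d)
g=cv2.cvtColor(im,cv2.COLOR_BGR2HSV)
for nm,z,m in(("plate",.008,None),("bars",.022,None)):
    m=((abs(P[...,2]-z)<.005)&(d>0)); 
    sub=np.zeros_like(m); sub[182:255,270:372]=1; m&=sub
    if nm=="bars": m&=g[...,2]>170
    k,l,s,c=cv2.connectedComponentsWithStats(m.astype(np.uint8))
    for i in range(1,k):
        if s[i,4]>60:
            pts=np.argwhere(l==i)[:,::-1].astype(np.float32); w=np.array([cast("top",u,v,z)[:2] for u,v in pts])*1000
            R=cv2.minAreaRect(w.astype(np.float32)); print(nm,s[i,4],R)
cv2.imwrite("pics/topcrop.png",cv2.resize(im[175:260,265:375],None,fx=7,fy=7,interpolation=cv2.INTER_CUBIC))
E
```

```text
top [195. 162.] 163 ctr 642 211 diam 33 mean [641. 211.  79.] hsv [ 68. 132. 254.]
top [256. 175.] 169 ctr 612 70 diam 34 mean [612.  69.  79.] hsv [ 28. 167. 255.]
top [222. 188.] 174 ctr 581 148 diam 34 mean [580. 148.  79.] hsv [  0.   0. 255.]
top [247. 212.] 177 ctr 525 90 diam 34 mean [524.  90.  79.] hsv [ 68. 140. 254.]
top [164. 225.] 72 ctr 494 276 diam 21 mean [494. 275.  79.] hsv [  0.   0. 255.]
top [224. 247.] 125 ctr 446 141 diam 28 mean [446. 140.  79.] hsv [  0.   0. 255.]
scene [316.  84.] 57 ctr 753 486 diam 39 mean [753. 486.  79.] hsv [ 15.  25. 102.]
scene [233. 140.] 52 ctr 495 278 diam 22 mean [494. 276.  78.] hsv [ 34.   1. 249.]
scene [291. 155.] 120 ctr 641 212 diam 34 mean [641. 211.  79.] hsv [ 66. 153. 231.]
scene [327. 193.] 554 ctr 709 98 diam 183 mean [712.  86.  80.] hsv [ 17.  30. 183.]
scene [270. 175.] 131 ctr 582 150 diam 37 mean [580. 147.  79.] hsv [  0.   0. 247.]
scene [215. 181.] 95 ctr 446 141 diam 28 mean [446. 140.  79.] hsv [  0.   0. 248.]
scene [249. 196.] 146 ctr 524 92 diam 34 mean [524.  90.  79.] hsv [ 67.  154.  231.5]
scene [286. 201.] 150 ctr 612 70 diam 35 mean [612.  69.  79.] hsv [ 22. 175. 248.]Traceback (most recent call last):
  File "<stdin>", line 22, in <module>
  File "h.py", line 8, in cast
    c=c or ctrl.get_calibration(n); T=np.array(c["world_from_camera"])
           ~~~~~~~~~~~~~~~~~~~~^^^
ValueError: time passes only in moves, steps and waits
```

The top view shows plain bar ends at (222,188), (224,247) and (164,225). Their top diameters come out at 34, 28 and 21 mm, so the thick bar is at about (0.580, 0.148). The gauge is near pixel (320,218), with its wide end to the left.

```bash
python3 - <<'E'
from h import *
C=ctrl.get_calibration("top")
f=np.load("pics/top0.npz"); im,d=f["im"],f["d"];P=world("top",d,C)
g=cv2.cvtColor(im,cv2.COLOR_BGR2HSV)
sub=np.zeros(d.shape,bool); sub[182:255,270:372]=1
for nm,z,m in(("plate",.008,P[...,2]>.004),("bars",.022,(abs(P[...,2]-.022)<.006)&(g[...,2]>190)),("tab",.068,P[...,2]>.045)):
    m=m&sub
    k,l,s,c=cv2.connectedComponentsWithStats(m.astype(np.uint8))
    for i in range(1,k):
        if s[i,4]>(60 if nm!="tab" else 3):
            pts=np.argwhere(l==i)[:,::-1]; w=np.array([cast("top",u,v,z,C)[:2] for u,v in pts])*1000
            R=cv2.minAreaRect(w.astype(np.float32)); print(nm,s[i,4],c[i].round(),R,P[l==i].mean(0).round(3))
cv2.imwrite("pics/topcrop.png",cv2.resize(im[175:260,265:375],None,fx=7,fy=7,interpolation=cv2.INTER_CUBIC))
E
```

```text
plate 4920 [321. 218.] ((522.479736328125, -87.51769256591797), (207.39730834960938, 146.37474060058594), 89.66185760498047) [ 0.521 -0.087  0.016]
bars 428 [327. 199.] ((567.1782836914062, -100.62468719482422), (151.22317504882812, 17.140575408935547), 81.30438232421875) [ 0.568 -0.101  0.022]
bars 428 [327. 221.] ((513.4407348632812, -99.86901092529297), (16.324302673339844, 151.63986206054688), 7.944186210632324) [ 0.513 -0.1    0.022]
bars 96 [303. 239.] ((469.760986328125, -40.04157257080078), (33.21421813964844, 23.755313873291016), 89.46928405761719) [ 0.469 -0.043  0.021]
bars 231 [339. 240.] ((469.1042175292969, -127.48844909667969), (21.289308547973633, 118.66870880126953), 0.48562562465667725) [ 0.468 -0.128  0.019]
tab 54 [314. 238.] ((468.14373779296875, -60.81321334838867), (11.317434310913086, 18.350610733032227), 89.07144927978516) [ 0.468 -0.061  0.066]
```

View pics/topcrop.png

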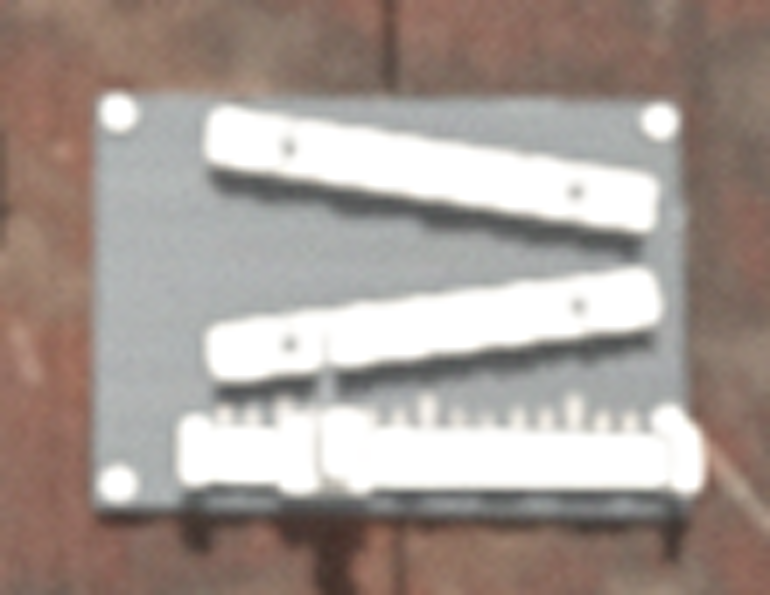

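The crop shows the plate's corner screws, the two bars in a V (wide end to the left) and the marker tab at pixel (314,238) in the full picture. The gauge origin is about (0.540, -0.100), with gauge x along world -y. The marker is at about gauge x = -39 mm. I'm moving towards the thick bar now.

```bash
python3 -m inch '17 32 0 0 0 -.114 .7;17 32 0 0 0 -.114 .7;17 32 0 0 0 -.114 .7;17 32 0 0 0 -.114 .7;17 32 0 0 0 0 .7;17 32 0 0 0 0 .7;17 32 0 0 0 0 .7;17 32 0 0 0 0 .7;17 32 0 0 0 0 .7;17 32 0 0 0 0 .7'; python3 -m inch '17 32 0 0 0 0 .7;17 32 0 0 0 0 .7;17 32 0 0 0 0 .7;17 32 0 0 0 0 .7;17 32 0 0 0 0 .7;17 32 0 0 0 0 .7;17 32 0 0 0 0 .7;17 32 0 0 0 0 .7;17 32 0 0 0 0 .7;0 0 0 0 0 0 .7'
```

```text
time_s: 0.93
tool_pos: [0.4123, -0.172, 0.2389]
tcp_rot: [-3.141, 0.001, 0.001]
contact_force: [0.3, -0.2, -1.2]
finger_gap: 0.0598
grip_force: 0.0
time_s: 1.77
tool_pos: [0.5664, 0.1196, 0.2373]
tcp_rot: [-3.139, -0.01, 0.003]
contact_force: [-0.9, -1.0, -0.6]
finger_gap: 0.0598
grip_force: 0.0
```

```bash
python3 -m inch '14 28 0 0 0 0 .7;0 0 -30 0 0 0 .7;0 0 -40 0 0 0 .7;0 0 -40 0 0 0 .7;0 0 0 0 0 0 .7'
```

```text
time_s: 2.18
tool_pos: [0.5715, 0.1409, 0.1173]
tcp_rot: [3.138, -0.0, -0.035]
contact_force: [-1.9, -0.8, -1.9]
finger_gap: 0.06
grip_force: 0.0
```

```bash
python3 - <<'E'
from h import *
s=ctrl.sense(); C=ctrl.get_calibration("wrist"); im,d=ctrl.camera("wrist"); P=world("wrist",d,C)
print(s["tool_pos"],s["tcp_rot"])
m=((abs(P[...,2]-.08)<.006)&(d>0)).astype(np.uint8)
k,l,st,c=cv2.connectedComponentsWithStats(m)
for i in range(1,k):
    if st[i,4]>200:
        q=P[l==i]; (x,y),r=cv2.minEnclosingCircle(q[:,:2].astype(np.float32)*1000); print(c[i].round(),st[i,4],round(x,1),round(y,1),2*r,np.median(cv2.cvtColor(im,cv2.COLOR_BGR2HSV)[l==i],0))
E
```

```text
[0.57154432 0.14088971 0.11733683] [ 3.13779390e+00 -4.47077677e-06 -3.52928252e-02]
[218.   6.] 1225 699.4 155.1 62.51116943359375 [ 15.  18. 167.]
[141. 108.] 2507 641.9 213.9 34.275611877441406 [ 68. 148. 246.]
[363. 155.] 2148 612.1 72.1 34.07694625854492 [ 24. 162. 255.]
[244. 201.] 1833 580.7 150.7 34.235565185546875 [  0.   0. 255.]
[310. 275.] 531 523.4 98.8 30.651050567626953 [ 67. 157. 160.]
```

```bash
python3 -m inch '0 0 0 0 0 0 .7;0 0 0 0 0 0 .7'
```

```text
time_s: 2.4
tool_pos: [0.5813, 0.1422, 0.1332]
tcp_rot: [-3.141, 0.001, -0.01]
contact_force: [0.7, 0.7, 0.2]
finger_gap: 0.0597
grip_force: 0.0
```

```bash
python3 -m inch '-1 8 0 0 0 0 .7;0 0 -25 0 0 0 .7;0 0 -25 0 0 0 .7;0 0 -25 0 0 0 .7;0 0 -20 0 0 0 .7;0 0 -7 0 0 0 .7;0 0 0 0 0 0 .7;0 0 0 0 0 0 .7'
```

```text
time_s: 3.07
tool_pos: [0.5796, 0.1507, 0.0295]
tcp_rot: [-3.141, 0.0, -0.005]
contact_force: [1.1, 0.7, 0.6]
finger_gap: 0.0596
grip_force: 0.0
```

```bash
python3 -m inch '0 0 0 0 0 0 .2;0 0 0 0 0 0 .2;0 0 0 0 0 0 .2;0 0 0 0 0 0 .2;0 0 0 0 0 0 .2;0 0 0 0 0 0 .2'; python3 -m inch '0 0 20 0 0 0 .2;0 0 30 0 0 0 .2;0 0 30 0 0 0 .2;0 0 30 0 0 0 .2;0 0 0 0 0 0 .2;0 0 0 0 0 0 .2'
```

```text
time_s: 3.57
tool_pos: [0.5799, 0.1504, 0.03]
tcp_rot: [-3.141, 0.0, -0.008]
contact_force: [0.5, -0.0, 6.7]
finger_gap: 0.0329
grip_force: 60.1
time_s: 4.07
tool_pos: [0.5794, 0.1504, 0.1399]
tcp_rot: [-3.141, 0.0, -0.008]
contact_force: [0.0, -0.5, -3.8]
finger_gap: 0.0327
grip_force: 59.9
```

```bash
python3 -m inch '-5 -20 0 0 0 0 .2;-7 -30 0 0 0 0 .2;-7 -30 0 0 0 0 .2;-7 -35 0 0 0 0 .2;-7 -35 0 0 0 0 .2;-5 -25 0 0 0 0 .2;-2 -5 -20 0 0 0 .2;0 0 -30 0 0 0 .2;0 0 -30 0 0 0 .2;0 0 0 0 0 0 .2'; python3 -m inch '0 0 0 0 0 0 .2;0 0 0 0 0 0 .2;0 0 0 0 0 0 .2'; python3 - <<'E'
from h import *
s=ctrl.sense(); C=ctrl.get_calibration("wrist"); im,d=ctrl.camera("wrist"); cv2.imwrite("pics/w1.png",im); np.savez("pics/w1.npz",im=im,d=d,K=C["camera_matrix"],T=C["world_from_camera"])
E
```

```text
time_s: 4.9
tool_pos: [0.5309, -0.0292, 0.0479]
tcp_rot: [-3.139, 0.002, 0.029]
contact_force: [-2.9, 0.0, -4.1]
finger_gap: 0.0325
grip_force: 60.1
time_s: 5.15
tool_pos: [0.5395, -0.0299, 0.0592]
tcp_rot: [3.141, 0.0, 0.005]
contact_force: [-0.2, 0.5, -2.0]
finger_gap: 0.0326
grip_force: 60.2
```

View pics/w1.png

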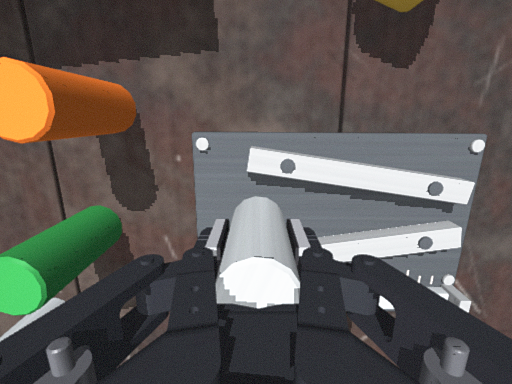

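The bar end is held upright above the slot mouth. The left bar's screws show at (288,166) and (435,188), and the right bar's at (425,243). Next I'll check the centre line from these.

```bash
python3 - <<'E'
from h import *
f=np.load("pics/w1.npz"); C=dict(camera_matrix=f["K"],world_from_camera=f["T"])
for u,v,z in((288,166,.022),(435,188,.022),(425,243,.022),(202,145,.008),(477,146,.008),(248,160,.022),(475,188,.022),(461,234,.022)):print(u,v,(cast("",u,v,z,C)*1000).round(1))
P=world("",f["d"],C)
m=(abs(P[...,2]-.022)<.005)&(f["im"].min(-1)>120)
k,l,s,c=cv2.connectedComponentsWithStats(m.astype(np.uint8))
for i in range(1,k):
    if s[i,4]>400: print(c[i].round(),s[i,4],cv2.minAreaRect((P[l==i][:,:2]*1000).astype(np.float32)))
E
```

```text
288 166 [574.8 -49.3  22. ]
435 188 [ 559.8 -148.2   22. ]
425 243 [ 519.4 -148.1   22. ]
202 145 [587.    9.2   8. ]
477 146 [ 586.3 -181.9    8. ]
248 160 [578.7 -23.1  22. ]
475 188 [ 559.8 -175.    22. ]
461 234 [ 526.3 -172.3   22. ]
[359. 175.] 5214 ((567.44873046875, -98.6247329711914), (152.75880432128906, 16.532302856445312), 81.39608001708984)
[395. 243.] 2810 ((517.4613647460938, -124.4668197631836), (17.176334381103516, 98.7307357788086), 7.91325569152832)
```

```bash
python3 -m inch '0 0 -12 0 0 0 .2;0 0 -8 0 0 0 .2;0 0 0 0 0 0 .2;0 0 0 0 0 0 .2;0 0 0 0 0 0 .2'; python3 -m inch '0 -5 -.5 0 0 0 .2;0 -10 0 0 0 0 .2;0 -10 0 0 0 0 .2;0 -10 0 0 0 0 .2;0 -10 0 0 0 0 .2;0 -5 0 0 0 0 .2;0 0 0 0 0 0 .2;0 0 0 0 0 0 .2'
```

```text
time_s: 5.62
tool_pos: [0.5383, -0.0299, 0.0374]
tcp_rot: [3.141, -0.0, 0.001]
contact_force: [1.8, 0.1, 0.3]
finger_gap: 0.0332
grip_force: 60.4
time_s: 6.28
tool_pos: [0.5384, -0.0818, 0.0373]
tcp_rot: [3.139, -0.002, 0.002]
contact_force: [-0.6, -2.6, 4.2]
finger_gap: 0.0327
grip_force: 60.9
```

```bash
python3 -m inch '0 0 0 0 0 0 .45;0 0 0 0 0 0 .45;0 0 0 0 0 0 .45;0 -5 0 0 0 0 .45;0 -5 0 0 0 0 .45;0 -5 0 0 0 0 .45;0 -5 0 0 0 0 .45;0 0 0 0 0 0 .45'; python3 -m inch '1 -3 0 0 0 0 .45;0 -3 0 0 0 0 .45;0 0 0 0 0 0 .45;0 0 0 0 0 0 .45'
```

```text
time_s: 6.95
tool_pos: [0.5381, -0.101, 0.0368]
tcp_rot: [3.141, -0.002, -0.0]
contact_force: [-0.0, 0.5, -0.1]
finger_gap: 0.0386
grip_force: 0.0
time_s: 7.28
tool_pos: [0.5392, -0.1062, 0.0369]
tcp_rot: [3.141, -0.001, 0.0]
contact_force: [-0.2, 0.2, 0.4]
finger_gap: 0.0386
grip_force: 0.0
```

```bash
python3 -m inch '0 -2 0 0 0 0 .45;0 -2 0 0 0 0 .45;0 0 0 0 0 0 .45;0 0 0 0 0 0 .45'; python3 -m inch '0 -2 0 0 0 0 .45;0 0 0 0 0 0 .45;0 0 0 0 0 0 .45'
```

```text
time_s: 7.62
tool_pos: [0.5391, -0.11, 0.0368]
tcp_rot: [3.141, -0.0, 0.0]
contact_force: [0.4, 0.2, -0.3]
finger_gap: 0.0383
grip_force: 0.0
time_s: 7.87
tool_pos: [0.539, -0.1119, 0.0368]
tcp_rot: [3.141, -0.0, -0.0]
contact_force: [-0.5, 0.2, 0.3]
finger_gap: 0.0382
grip_force: 0.2
```

```bash
python3 -m inch '0 -1 0 0 0 0 .45;0 0 0 0 0 0 .45;0 0 0 0 0 0 .45'; python3 -m inch '0 -1 0 0 0 0 .45;0 0 0 0 0 0 .45;0 0 0 0 0 0 .45';  python3 -m inch '0 -.5 0 0 0 0 .45;0 0 0 0 0 0 .45;0 0 0 0 0 0 .45'
```

```text
time_s: 8.12
tool_pos: [0.539, -0.1129, 0.0368]
tcp_rot: [3.142, -0.0, -0.0]
contact_force: [-1.2, 1.0, -0.1]
finger_gap: 0.0386
grip_force: 0.4
time_s: 8.37
tool_pos: [0.539, -0.1137, 0.0368]
tcp_rot: [-3.141, 0.0, 0.0]
contact_force: [-0.6, 1.9, 0.3]
finger_gap: 0.0384
grip_force: 0.8
time_s: 8.62
tool_pos: [0.5391, -0.1139, 0.0369]
tcp_rot: [-3.141, 0.0, 0.0]
contact_force: [-0.4, 3.4, 1.2]
finger_gap: 0.0387
grip_force: 1.6
```

Contact is building, so I'll push on to about 15 N.

```bash
python3 -m inch '0 -1.5 0 0 0 0 .45;0 0 0 0 0 0 .45;0 0 0 0 0 0 .45'; python3 -m inch '0 -1.5 0 0 0 0 .45;0 0 0 0 0 0 .45;0 0 0 0 0 0 .45'
```

```text
time_s: 8.87
tool_pos: [0.5392, -0.1149, 0.037]
tcp_rot: [-3.14, 0.0, -0.0]
contact_force: [0.3, 5.4, 2.5]
finger_gap: 0.0385
grip_force: 2.6
time_s: 9.12
tool_pos: [0.5393, -0.1155, 0.0372]
tcp_rot: [-3.138, -0.0, -0.0]
contact_force: [-1.2, 8.2, 3.2]
finger_gap: 0.0386
grip_force: 3.9
```

```bash
python3 -m inch '0 -2 0 0 0 0 .45;0 0 0 0 0 0 .45;0 0 0 0 0 0 .45'; python3 -m inch '0 -2 0 0 0 0 .45;0 0 0 0 0 0 .45;0 0 0 0 0 0 .45'; python3 - <<'E'
from h import *
im,d=ctrl.camera("scene"); cv2.imwrite("pics/s2.png",cv2.resize(im[150:340,170:360],None,fx=3,fy=3)); np.savez("pics/s2.npz",im=im,d=d)
E
```

```text
time_s: 9.37
tool_pos: [0.5393, -0.1162, 0.0375]
tcp_rot: [-3.135, -0.0, -0.0]
contact_force: [-1.7, 11.0, 5.4]
finger_gap: 0.0384
grip_force: 5.6
time_s: 9.62
tool_pos: [0.5393, -0.1168, 0.0378]
tcp_rot: [-3.133, -0.001, -0.0]
contact_force: [-2.6, 15.2, 8.3]
finger_gap: 0.0385
grip_force: 7.3
```

View pics/s2.png

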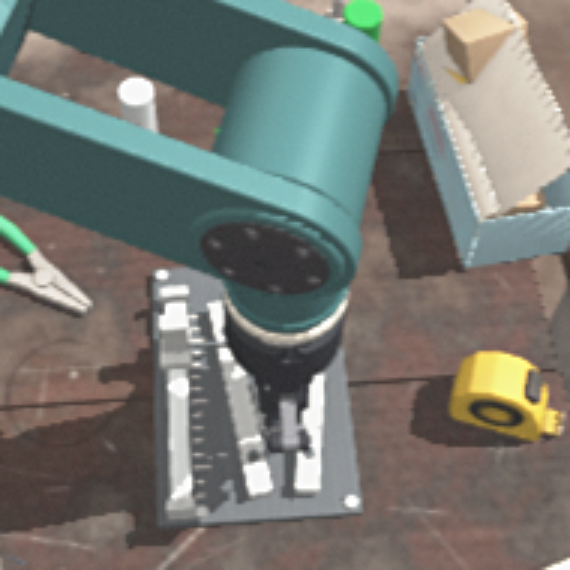

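```bash
python3 -m inch '0 3 0 0 0 0 .5;0 0 0 0 0 0 .7;0 0 0 0 0 0 .7;0 0 0 0 0 0 .7;0 0 20 0 0 0 .7;0 0 30 0 0 0 .7;0 0 35 0 0 0 .7;0 0 35 0 0 0 .7;0 0 0 0 0 0 .7;0 0 0 0 0 0 .7';  python3 - <<'E'
from h import *
s=ctrl.sense(); C=ctrl.get_calibration("wrist"); im,d=ctrl.camera("wrist"); P=world("wrist",d,C); cv2.imwrite("pics/w3.png",im)
m=((abs(P[...,2]-.088)<.006)&(d>0)).astype(np.uint8)
k,l,st,c=cv2.connectedComponentsWithStats(m)
for i in range(1,k):
    if st[i,4]>200: print(c[i].round(),st[i,4],cv2.minEnclosingCircle(P[l==i][:,:2].astype(np.float32)*1000),P[l==i].mean(0),P[l==i][:,2].std())
m=((P[...,2]>.058)&(P[...,2]<.073)&(P[...,0]<.49)&(d>0)).astype(np.uint8)
k,l,st,c=cv2.connectedComponentsWithStats(m)
for i in range(1,k):
    if st[i,4]>100: print("tab",c[i].round(),st[i,4],cv2.minAreaRect(P[l==i][:,:2].astype(np.float32)*1000),P[l==i].mean(0))
E
```

```text
time_s: 10.5
tool_pos: [0.5409, -0.1197, 0.1602]
tcp_rot: [3.139, -0.002, 0.011]
contact_force: [-0.6, 0.1, -1.0]
finger_gap: 0.0601
grip_force: 0.0
[252. 200.] 1293 ((540.8616333007812, -115.13056945800781), 16.97495460510254) [ 0.54202105 -0.11513903  0.08822685] 0.0011374006352187133
tab [  5. 285.] 253 ((446.3874206542969, 132.0531005859375), (25.683582305908203, 9.88839340209961), 3.5617001056671143) [0.4472948  0.13065803 0.06392375]
```

View pics/w3.png

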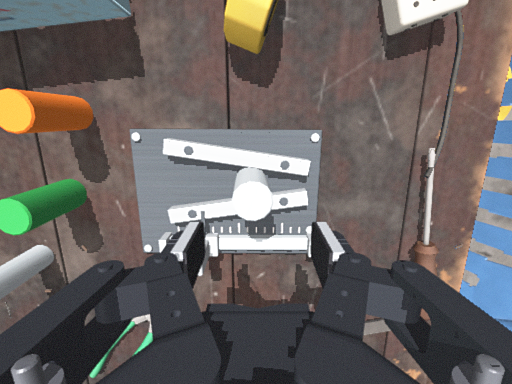

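The bar end stands free and upright, wedged at about gauge x = +15 mm with its top at pixel (252,195). The marker is still near the wide end, partly hidden by the left finger at (190,245). Next I'll pinch the tab at about (0.468, -0.061) and slide it to y = -0.115.

```bash
python3 -m inch '-15 12 0 0 0 0 .7;-29 24 0 0 0 0 .7;-28 23 0 0 0 0 .7;0 0 -20 0 0 0 .7;0 0 -20 0 0 0 .7;0 0 0 0 0 0 .7;0 0 0 0 0 0 .7;0 0 0 0 0 0 .7';  python3 - <<'E'
from h import *
s=ctrl.sense(); C=ctrl.get_calibration("wrist"); im,d=ctrl.camera("wrist"); P=world("wrist",d,C)
for nm,m in(("bar",abs(P[...,2]-.088)<.006),("tab",(abs(P[...,2]-.068)<.006)&(P[...,0]<.49)&(abs(P[...,1]+.08)<.06))):
  k,l,st,c=cv2.connectedComponentsWithStats(((d>0)&m).astype(np.uint8))
  for i in range(1,k):
    if st[i,4]>200: print(nm,c[i].round(),st[i,4],cv2.minAreaRect(P[l==i][:,:2].astype(np.float32)*1000),P[l==i].mean(0))
E
```

```text
time_s: 11.22
tool_pos: [0.467, -0.0596, 0.1164]
tcp_rot: [-3.142, 0.001, 0.002]
contact_force: [0.0, 0.3, 0.3]
finger_gap: 0.06
grip_force: 0.0
bar [352. 103.] 2737 ((540.8951416015625, -114.86078643798828), (33.44073486328125, 33.673851013183594), 10.30400562286377) [ 0.5410019  -0.11394057  0.08821443]
tab [259. 207.] 450 ((469.22265625, -60.13786697387695), (19.849136352539062, 11.870454788208008), 0.15818406641483307) [ 0.46984475 -0.06010914  0.06747675]
```

```bash
python3 -m inch '2 0 -20 0 0 0 .7;0 0 -25 0 0 0 .7;0 0 -23 0 0 0 .7;0 0 0 0 0 0 .7;0 0 0 0 0 0 0;0 0 0 0 0 0 0;0 0 0 0 0 0 0;0 0 0 0 0 0 0;0 0 0 0 0 0 0;0 0 0 0 0 0 0'
```

```text
time_s: 12.1
tool_pos: [0.4706, -0.0598, 0.051]
tcp_rot: [3.14, -0.001, 0.006]
contact_force: [-0.6, -0.7, 6.5]
finger_gap: 0.0107
grip_force: 58.9
```

```bash
python3 -m inch '0 -5 0 0 0 0 0;0 -10 0 0 0 0 0;0 -10 0 0 0 0 0;0 -10 0 0 0 0 0;0 -10 0 0 0 0 0;0 -7 0 0 0 0 0;0 -3 0 0 0 0 0;0 0 0 0 0 0 0;0 0 0 0 0 0 0;0 0 0 0 0 0 0'
```

```text
time_s: 12.93
tool_pos: [0.4703, -0.1154, 0.051]
tcp_rot: [3.139, -0.001, 0.005]
contact_force: [-1.1, -0.9, 6.0]
finger_gap: 0.011
grip_force: 59.1
```

Now I'll release, rise and check.

```bash
python3 -m inch '0 0 0 0 0 0 .6;0 0 0 0 0 0 .6;0 0 0 0 0 0 .6;0 0 0 0 0 0 .6;0 0 15 0 0 0 .6;0 0 30 0 0 0 .6;0 0 35 0 0 0 .6;0 0 40 0 0 0 .6;0 0 0 0 0 0 .6;0 0 0 0 0 0 .6'; python3 -m inch '0 0 0 0 0 0 .6;0 0 0 0 0 0 .6';  python3 - <<'E'
from h import *
C=ctrl.get_calibration("wrist"); im,d=ctrl.camera("wrist"); P=world("wrist",d,C); cv2.imwrite("pics/w4.png",im)
for nm,m in(("bar",abs(P[...,2]-.088)<.006),("tab",(abs(P[...,2]-.068)<.006)&(P[...,0]<.49)&(abs(P[...,1]+.1)<.06))):
  k,l,st,c=cv2.connectedComponentsWithStats(((d>0)&m).astype(np.uint8))
  for i in range(1,k):
    if st[i,4]>150: print(nm,c[i].round(),st[i,4],cv2.minAreaRect(P[l==i][:,:2].astype(np.float32)*1000),P[l==i].mean(0))
E
```

```text
time_s: 13.77
tool_pos: [0.4709, -0.1149, 0.1721]
tcp_rot: [3.139, 0.0, 0.01]
contact_force: [-0.2, -0.5, -0.7]
finger_gap: 0.051
grip_force: 0.0
time_s: 13.93
tool_pos: [0.4681, -0.1139, 0.1669]
tcp_rot: [-3.14, 0.0, 0.005]
contact_force: [-0.7, 0.5, 0.2]
finger_gap: 0.051
grip_force: 0.0
bar [260. 107.] 1529 ((540.8458862304688, -114.94671630859375), (32.517276763916016, 33.17583465576172), 0.16949069499969482) [ 0.54096809 -0.11517573  0.0882868 ]
tab [259. 190.] 280 ((468.8829345703125, -114.7645034790039), (11.118866920471191, 19.53644371032715), 89.9020767211914) [ 0.46944366 -0.11477974  0.06747594]
```

View pics/w4.png

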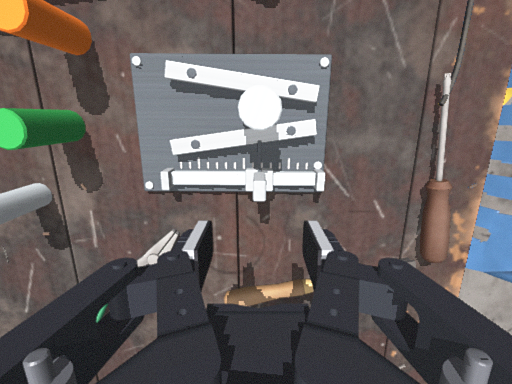

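The bar end is wedged at pixel (260,107) and the marker tab at (259,190) is level with it to within 1 mm. The robot is clear, so I'm handing in.

```bash
python3 -c "
from cell import ctrl
print(ctrl.close_job())"
```

```text
the job is handed in; nothing more can be done
None
```

The job is handed in: by camera, the thick bar end stands upright and wedged at about gauge x = +15 mm, the pointer is level with its centre to within about 1 mm, the arm never went near the other two bar ends, and it took about 14 s. No verdict was returned.

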